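Find the concealed hatch release on a control box

TASK

One of the six identical flush round black caps in the grey plate on top of the control box is a concealed catch: feel across the caps with the closed fingertips until you find the one that gives way, and press it fully home so that the blue hatch comes ajar. Leave the catch pressed in and the hatch ajar, and take the hand away. Do not touch the hatch itself, and do not move or pick up the things lying beside the box.

Things in the scene. Friction and masses are not known exactly. Their poses are not given: they have to be found in the camera images.
- unit: Grey control box fixed flat on the bench, 260 mm along its x, 240 mm along its y, 90 mm high, turned up to 20 degrees. Origin: centre of its underside; z up; -x is the side towards the robot at yaw 0. Its flat top, 90 mm above the bench, is a grey plate with round caps (x from -130 to 16 mm) and a blue hatch (x from 18 to 120 mm).
- caps (a point): Centre of the group of six caps, at the height of the top; axes as the box's. Cap centres lie at x = -33 or +33 mm, y = -68, 0 or +68 mm from here. Caps are 52 mm across, in 53 mm holes, black, flush with the plate. All look alike: five are rigid blanks; one, any of the six and changing from run to run, is the catch.
- release (a joint): Travel of the catch cap in m: 0 flush (start), 0.006 fully home. It slides straight down, takes about 4 to 6 N to move, and stays where it is left. As it goes in it raises the hatch. The fingertips must fit inside the cap's 52 mm circle to push it below flush.
- hatch (a joint): Angle of the blue hatch (100 x 216 x 4 mm) in rad: 0 shut and flush (start), 0.36 ajar with the catch fully home. It rises in step with the catch and stays where the catch is left. Hinged along y at its edge beside the caps (box x = 18 mm, z = 90 mm); its far edge rises by about 35 mm.
- carton: Loose cardboard carton beside the box on its +y side, 60 x 80 x 70 mm high; origin at the centre of its underside. To be left alone.
- bin: Loose red open plastic bin beside the box on its -y side, 120 x 90 x 60 mm high; origin at the centre of its underside. To be left alone.
- driver: Loose screwdriver lying on the bench on the box's -y side, lower than 40 mm; origin on its underside. To be left alone.

How it is judged (in metres and radians):
On the way:
1. a fingertip presses the concealed catch at least 5 mm in (value of joint release above 0.005 m and contact force between the fingers and anything else above 1 N), for 0.1 s.
At the end, for the whole second after the job is handed in: The catch is left pressed in (more than 4.2 of its 6 mm), the hatch is ajar (more than 0.25 rad) and at rest, and carton, bin and screwdriver are within 20 mm of where they were (value of joint hatch above 0.25 rad and value of joint release above 0.0042 m and velocity of joint hatch below 0.05 rad/s and distance of each of carton, bin, driver from where it was at the start of the episode below 0.02 m); the robot touches nothing.
It fails at once if the hand pushes or lifts the hatch itself (more than 2 N) (contact force between the fingers and hatch above 2 N).
It fails at once if the carton is lifted or carried (height (world z) of carton above 0.03 m).
It fails at once if the bin is lifted or carried (height (world z) of bin above 0.03 m).
It fails at once if the screwdriver is lifted or carried (height (world z) of driver above 0.03 m).
It also fails if it takes over 64 s, if anything falls off the work surface, if the arm or the gripper's body presses on something with over 40 N, if the wrist force passes 120 N, or if a joint passes its speed limit or range.

ROBOT

A 6-joint arm with a two-finger parallel gripper is mounted at the origin on the work surface. World frame = base frame: x ahead of the robot, y to its left, z up, the work surface at z = 0. Lengths are in mm, angles in rad, forces in N, time in s.
With the tool pointing down it reaches from about 425 to 925 mm from the base axis. Payload 12.5 kg.
Tool frame: the origin (TCP) lies between the finger pads; the fingertips stand 14 mm ahead of it and the grasp point (between the pads) lies 5 mm behind it; x points along the fingers, z is the direction in which the jaws open and shut, and the axes are right-handed (so a half turn about x gives the same grasp; the last joint's range is limited). The gripper opens to 85 mm and grips with 20 to 120 N. Pads are 22 mm wide; open, the fingers measure 114 mm over their backs; the gripper's body (76 mm by 85 mm) begins 54 mm behind the grasp point. The pads swing forward as they close: fully open they stand 13 mm farther back than shut.
Start: joints at [-1.255, 0.491, 1.559, -0, 1.092, -0.106], TCP at [255.901, -570.23, 208.327] pointing down, gripper open.
Joint ranges: [-3.1, 3.1], [-0.84, 2.19], [0.05, 2.79], [-1.13, 4.28], [0.06, 2.93], [-2.69, 2.69]. Speed limits (rad/s): [2.22, 2.22, 2.79, 3.14, 3.14, 3.14].

INTERFACE

Orientations are given as a unit quaternion [x, y, z, w].
In Python, from bench import observe, imaging, ticket gives the robot as it stands.
- The arm moves only by the tool move_arm, never from a script. Its argument "commands" is a list of rows, each a list of 4 numbers: the shift along the tool's x, y, z in m, then the turn about the tool's x in rad. A call has 1 to 20 rows; each row shifts and turns the commanded pose from where the row before left it, along the tool's axes as they then stand; what a row does not reach is not made up. A row lasts 1/8 s, in which the tool goes at most 62.5 mm and 10.7 degrees, less where a joint would pass 70% of its speed; a pose out of reach is approached as far as the arm can. A call is refused whole if a number of a shift passes 0.0625 or a number of a turn 0.188, either way. A call with a gripper value outside its range is refused whole. "claw" is the finger opening in m, from 0 to 0.0854, set as the call begins (left out, the last holds). The fingers move at their own pace and stop on an object; "grip_force" is the grip in N (left out, the last holds). Time passes only in rows, so rows that do not move let the fingers close. It gives the time, the measured TCP pose, the force and the opening at its end, in the units of the state.
- observe(): the state, without advancing time (a new reading comes with each control period).
- imaging.grab_frame(name): name is "scene" or "top" or "wrist"; returns a dict with "image" (420x560x3 uint8, red, green, blue), "z_map" (420x560 float32, mm along the optical axis (not along the pixel's ray), 0 where there is no reading), "intrinsics" (3x3 intrinsics, pixels), "k1" (the pictures are not rectified: a ray, as slopes to the right and down, at radius r is drawn at 1 + k1 r^2 times it, then the intrinsics apply), "rvec" (rotation vector, rad) and "tvec" (3), from world to camera coordinates, as OpenCV has them. Camera axes: x right, y down, z forward; pixel columns grow to the right and rows downward; lengths in mm; the calibration is good to about 2 mm. A picture is of the moment at which its call begins.
- ticket.hand_in(): hands the job in, once; it reports no verdict.
The state is a dict: "time": time; "qpos": joint angles; "qvel": joint speeds; "joint_torque": joint torques, N m; "position": TCP position; "ee_rot": TCP orientation; "contact_force": force on the tool from outside, world axes, zero at the start; "moment": the same for the moment, N m; "grip_width": finger opening in mm.
Only numpy, scipy, OpenCV 4.12 (cv2) and the standard library are available. Lean on these libraries where they do the work, as an engineer would, in place of code of your own. Each camera call takes 0.05 s, during which the arm holds its last target. There are 200 camera calls.

## Working session

There is one attempt and no reset: what is moved stays moved. The work goes in short steps, Python scripts to look and compute and a tool call to move; the robot and the scene stay as the last step left them, time stands still between calls to the robot, and variables do not carry over. Pictures are saved under pics/ and viewed, about 8 in all and at most 12, crops included, and the job is handed in when it is done.

Besides the shell and the picture viewer there is one more tool, called after "Emit:" by a JSON object that holds its "op" and its "data". move_arm: Moves the arm, as the interface text tells. Its arguments: {"type":"object","properties":{"commands":{"type":"array"},"claw":{"type":"number"},"grip_force":{"type":"number"}},"required":["commands"]}

```bash
mkdir -p pics
cat > h.py <<'E'
import numpy as np, cv2
from bench import observe, imaging, ticket
def grab(n,f):
    d=imaging.grab_frame(n); cv2.imwrite('pics/'+f,d['image'][:,:,::-1]); return d
def cast(d,uv,z):
    K=np.array(d['intrinsics'],float);k=float(d['k1']);R,_=cv2.Rodrigues(np.array(d['rvec'],float));t=np.array(d['tvec'],float).ravel()
    p=cv2.undistortPoints(np.array(uv,float).reshape(-1,1,2),K,np.array([k,0,0,0.])).reshape(-1,2)
    r=np.c_[p,np.ones(len(p))]@R; c=-R.T@t
    return c+r*((z-c[2])/r[:,2])[:,None]
def proj(d,P):
    return cv2.projectPoints(np.array(P,float),np.array(d['rvec'],float),np.array(d['tvec'],float),np.array(d['intrinsics'],float),np.array([float(d['k1']),0,0,0]))[0].reshape(-1,2)
E
python3 - <<'E'
from h import *
s=observe();print(s)
d=grab('top','top1.png');e=grab('scene','scene1.png')
im=d['image'].astype(int);hsv=cv2.cvtColor(d['image'],cv2.COLOR_RGB2HSV)
m=((hsv[...,2]<60)*255).astype('uint8')
for c in cv2.findContours(m,cv2.RETR_EXTERNAL,cv2.CHAIN_APPROX_NONE)[0]:
    if cv2.contourArea(c)>80:
        (x,y),a,an=cv2.fitEllipse(c);print('dark',x,y,a,cast(d,[[x,y]],90)[0].round(1))
m=cv2.inRange(hsv,(100,100,50),(130,255,255))
for c in cv2.findContours(m,cv2.RETR_EXTERNAL,cv2.CHAIN_APPROX_NONE)[0]:
    if cv2.contourArea(c)>300: b=cv2.boxPoints(cv2.minAreaRect(c));print('blue',cast(d,b,90).round(1))
E
```

```text
{'time': 0.0, 'qpos': array([-1.25459738e+00,  4.91546682e-01,  1.55947213e+00, -2.69547369e-05,
        1.09168823e+00, -1.05599317e-01]), 'qvel': array([ 0.00022054, -0.00024901,  0.00084478,  0.00144649, -0.00064229,
       -0.0011712 ]), 'joint_torque': array([ 2.45581223e-04, -6.18447304e+01, -2.61596346e+01, -1.34375837e-04,
        4.02691425e-03,  9.06998253e-06]), 'position': array([ 255.80979406, -569.9660645 ,  207.72794138]), 'ee_rot': array([ 0.38448939,  0.59390509, -0.38400699,  0.59328178]), 'contact_force': array([0.16061884, 0.67737102, 0.33780546]), 'moment': array([ 0.00407562, -0.0527579 , -0.03963058]), 'grip_width': 85.12647028382332}
dark 354.7655944824219 393.1050109863281 (60.70668029785156, 248.6170196533203) [ 223.2 -131.    90. ]
dark 375.5574951171875 361.7428283691406 (25.497098922729492, 38.5458869934082) [ 287.9 -175.6   90. ]
dark 7.143353462219238 359.9442443847656 (15.751199722290039, 81.75912475585938) [274.5 616.1  90. ]
dark 499.5892639160156 359.95458984375 (20.214082717895508, 49.996891021728516) [ 298.6 -437.5   90. ]
dark 537.0442504882812 3
[... 794 characters left out ...]
256.7669677734375 219.25177001953125 (21.686288833618164, 21.99616241455078) [588.9  86.7  90. ]
dark 213.64874267578125 206.51356506347656 (5.0748515129089355, 31.69672966003418) [616.  185.1  90. ]
dark 406.4283447265625 162.8208465576172 (28.77606201171875, 31.061168670654297) [ 724.5 -251.    90. ]
dark 16.540573120117188 157.16371154785156 (18.55499839782715, 22.2563419342041) [722.4 644.3  90. ]
dark 54.75807189941406 172.69419860839844 (33.56895446777344, 50.22756576538086) [687.6 552.9  90. ]
dark 556.5682373046875 15.679800033569336 (4.314104080200195, 105.84584045410156) [1086.2 -609.9   90. ]
blue [[636.  124.9  90. ]
 [735.7 123.2  90. ]
 [728.1 -95.8  90. ]
 [629.  -91.   90. ]]
```

View pics/top1.png

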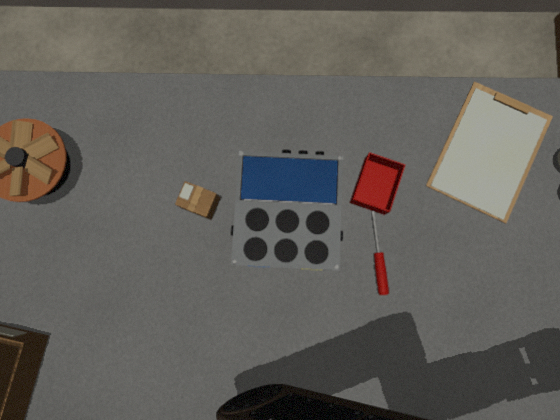

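View pics/scene1.png

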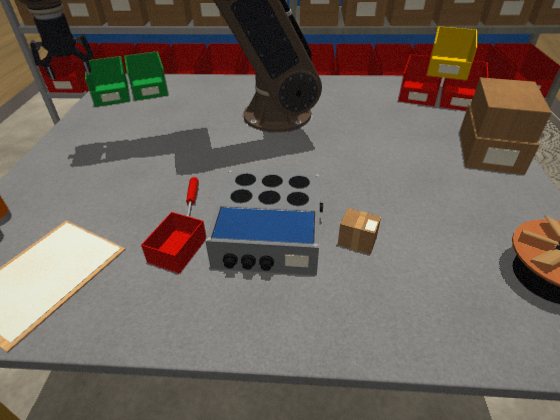

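The top view shows the six black caps at rows of about 220 and 250 px and columns of about 255, 286 and 317, with the hatch behind them. The cast spacings are 68 and 66 mm, as specified. The bin is at about (378,183), the driver at (378,255) and the carton at (197,200). Box yaw is about -1.8°.

```bash
cat >> h.py <<'E'
from scipy.spatial.transform import Rotation as Ro
def go(P):
    s=observe();R=Ro.from_quat(s['ee_rot']).as_matrix();print('t',s['time'],'pos',s['position'].round(1),'F',s['contact_force'].round(1),'shift tool mm',(R.T@(np.array(P)-s['position'])).round(1))
    return R
E
python3 - <<'E'
from h import *
R=go([520,-47,200]);print(R.round(3))
y=np.array([.0305,.9995,0]);
for s in (1,-1):
    v=R.T@(s*y);print('turn',np.arctan2(-v[1],v[2]))
E
```

```text
t 0.1 pos [ 255.8 -570.   207.8] F [ 0.5 -0.1 -0.1] shift tool mm [   8.2  455.1 -369. ]
[[-0.     0.912  0.409]
 [ 0.001  0.409 -0.912]
 [-1.     0.    -0.001]]
turn -2.689296243109814
turn 0.45229641047997887
```

Emit:
{"op": "move_arm", "data": {"commands": [[0,0.038,-0.0308,0],[0,0.038,-0.0308,0],[0,0.038,-0.0308,0],[0,0.038,-0.0308,0],[0,0.038,-0.0308,0],[0,0.038,-0.0308,0],[0,0.038,-0.0308,0],[0,0.038,-0.0308,0],[0,0.038,-0.0308,0],[0,0.038,-0.0308,0],[0,0.038,-0.0308,0],[0,0.037,-0.0302,0],[0,0,0,0.113],[0,0,0,0.113],[0,0,0,0.113],[0,0,0,0.113],[0,0,0,0],[0,0,0,0]], "claw": 0, "grip_force": 40}}

```text
time: 2.35
position: [519.9, -47.3, 208.2]
ee_rot: [-0.507, -0.493, 0.507, -0.493]
contact_force: [1.4, 1.0, 0.9]
grip_width: 0.2
```

Run:
```python
from h import *
R=go([518.7,-47.2,110]);print(R.round(3),observe()['grip_width'])
d=grab('wrist','w1.png')
print(proj(d,[[518.7,-47.2,90],[521,20.7,90],[584.8,-49.2,90]]))
```

```text
t 2.35 pos [519.9 -47.3 208.2] F [1.4 1.  0.9] shift tool mm [98.2 -1.2 -0.1]
[[-0.     1.    -0.028]
 [-0.    -0.028 -1.   ]
 [-1.    -0.     0.   ]] 0.15073232609699522
[[278.10165826 196.05374265]
 [203.67554227 195.73563798]
 [278.15584912 121.25696174]]
```

View pics/w1.png

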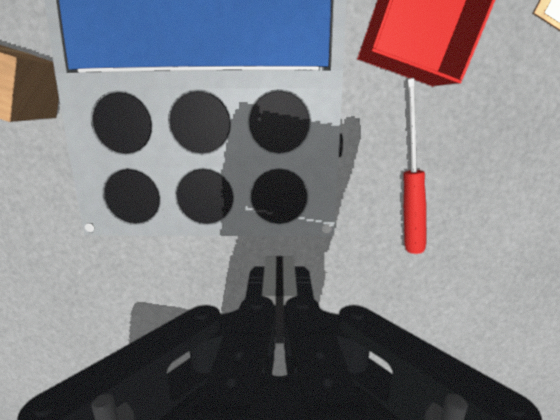

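The wrist view shows the caps at about (278,196), (204,196) and (279,121). My projected points match, and the fingers are closed. Next is a descent over the first cap.

Emit:
{"op": "move_arm", "data": {"commands": [[0.04,-0.0012,0,0],[0.04,0,0,0],[0.018,0,0,0],[0,0,0,0],[0,0,0,0],[0,0,0,0]]}}

```text
time: 3.15
position: [519.2, -47.3, 111.2]
ee_rot: [0.508, 0.492, -0.507, 0.493]
contact_force: [0.2, 0.1, -0.7]
grip_width: -0.2
```

Emit:
{"op": "move_arm", "data": {"commands": [[0.001,0,0,0],[0.001,0,0,0],[0.001,0,0,0],[0.001,0,0,0],[0,0,0,0],[0,0,0,0]]}}

```text
time: 3.9
position: [518.8, -47.3, 106.3]
ee_rot: [-0.507, -0.492, 0.508, -0.492]
contact_force: [-0.0, -0.1, -0.4]
grip_width: 0.1
```

Emit:
{"op": "move_arm", "data": {"commands": [[0.001,0,0,0],[0,0,0,0],[0,0,0,0]]}}

```text
time: 4.28
position: [518.8, -47.3, 105.3]
ee_rot: [-0.507, -0.492, 0.508, -0.492]
contact_force: [0.5, 0.5, 0.3]
grip_width: 0.0
```

Emit:
{"op": "move_arm", "data": {"commands": [[0.001,0,0,0],[0,0,0,0],[0,0,0,0]]}}

```text
time: 4.65
position: [518.7, -47.2, 104.3]
ee_rot: [-0.507, -0.492, 0.508, -0.492]
contact_force: [0.4, 0.8, 0.6]
grip_width: 0.1
```

Emit:
{"op": "move_arm", "data": {"commands": [[0.001,0,0,0],[0,0,0,0],[0,0,0,0]]}}

```text
time: 5.03
position: [518.8, -47.3, 103.3]
ee_rot: [-0.507, -0.492, 0.508, -0.492]
contact_force: [0.1, 0.4, 0.5]
grip_width: -0.2
```

Emit:
{"op": "move_arm", "data": {"commands": [[0.001,0,0,0],[0,0,0,0],[0,0,0,0]]}}

```text
time: 5.4
position: [518.8, -47.3, 102.3]
ee_rot: [-0.507, -0.492, 0.508, -0.492]
contact_force: [0.5, -0.6, -0.1]
grip_width: 0.2
```

Emit:
{"op": "move_arm", "data": {"commands": [[0.001,0,0,0],[0,0,0,0],[0,0,0,0]]}}

```text
time: 5.78
position: [518.8, -47.3, 101.3]
ee_rot: [-0.507, -0.492, 0.508, -0.492]
contact_force: [0.3, 0.3, 0.4]
grip_width: -0.1
```

Emit:
{"op": "move_arm", "data": {"commands": [[0.001,0,0,0],[0,0,0,0],[0,0,0,0]]}}

```text
time: 6.15
position: [518.7, -47.3, 100.3]
ee_rot: [-0.507, -0.492, 0.508, -0.492]
contact_force: [1.1, 0.8, -1.1]
grip_width: 0.3
```

Run:
```python
from h import *
d=grab('wrist','w2.png')
K=np.array(d['intrinsics']);R,_=cv2.Rodrigues(np.array(d['rvec']));t=np.array(d['tvec']).ravel()
def pt(P):
    u,v=proj(d,[P])[0];u,v=int(round(u)),int(round(v))
    if not(0<=u<560 and 0<=v<420):return u,v
    z=np.median(d['z_map'][v-2:v+3,u-2:u+3]);n=cv2.undistortPoints(np.array([[[u,v]]],float),K,np.array([float(d['k1']),0,0,0])).ravel()
    return u,v,(R.T@(np.array([n[0],n[1],1])*z-t)).round(1)
for P in ([553,0,90],[584.8,-49.2,90],[586.9,18.7,90],[588.9,86.7,90],[518.7,-47.2,90],[521,20.7,90],[680,20,90]):print(pt(P))
```

```text
(192, 191, array([552.8,   0. ,  90.1]))
(277, 130, array([584.8, -49. ,  90.2]))
(151, 131, array([586.7,  18.4,  90.3]))
(30, 133, array([588.8,  86.8,  90.2]))
(278, 244, array([518.9, -47.4,  90.4]))
(164, 244, array([520.9,  20.6,  90.3]))
(123, -70)
```

View pics/w2.png

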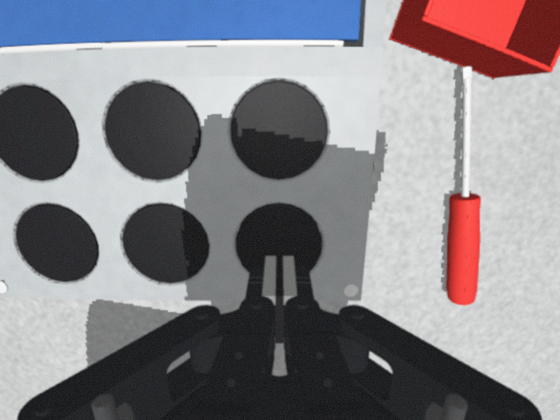

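Run:
```python
from h import *
d=grab('wrist','w3.png')
K=np.array(d['intrinsics']);R,_=cv2.Rodrigues(np.array(d['rvec']));t=np.array(d['tvec']).ravel()
print('cam',-R.T@t, observe()['position'])
for u in (256,266,272,290,297,306):
  for v in (246,252,258,264,272):
    z=d['z_map'][v,u];n=cv2.undistortPoints(np.array([[[u,v]]],float),K,np.array([float(d['k1']),0,0,0])).ravel()
    print(u,v,(R.T@(np.array([n[0],n[1],1])*z-t)).round(0))
```

```text
cam [598.36201962 -50.32972623 266.16354928] [518.74878107 -47.26543775 100.27762989]
256 246 [518. -34.  90.]
256 252 [514. -34.  90.]
256 258 [510. -34.  90.]
256 264 [506. -34.  91.]
256 272 [526. -38. 136.]
266 246 [518. -40.  90.]
266 252 [514. -40.  90.]
266 258 [530. -42. 130.]
266 264 [530. -42. 136.]
266 272 [530. -43. 144.]
272 246 [517. -44.  90.]
272 252 [514. -44.  91.]
272 258 [530. -45. 131.]
272 264 [530. -45. 136.]
272 272 [530. -45. 143.]
290 246 [517. -54.  90.]
290 252 [513. -54.  90.]
290 258 [530. -53. 131.]
290 264 [529. -53. 136.]
290 272 [530. -53. 144.]
297 246 [517. -59.  90.]
297 252 [513. -59.  90.]
297 258 [509. -59.  90.]
297 264 [505. -58.  90.]
297 272 [525. -56. 136.]
306 246 [518. -64.  92.]
306 252 [513. -64.  91.]
306 258 [509. -64.  91.]
306 264 [505. -64.  90.]
306 272 [526. -60. 136.]
```

The wrist depth puts the fingertip ends at z≈129, although the reported TCP is 100. That fits with feeling no contact, but not with the stated 14 mm. I'll check from a second view.

Run:
```python
from h import *
d=imaging.grab_frame('scene');print(observe()['position'])
pts=proj(d,[[519,-47,z] for z in (90,100,129,150,180)]);print(pts.round(0))
x,y=pts[0].astype(int)
c=d['image'][max(0,y-85):y+35,x-80:x+80,::-1];print(x-80,max(0,y-85));cv2.imwrite('pics/s2.png',cv2.resize(c,None,fx=5,fy=5,interpolation=cv2.INTER_CUBIC))
# depth-based points close to the tool axis
K=np.array(d['intrinsics']);R,_=cv2.Rodrigues(np.array(d['rvec']));t=np.array(d['tvec']).ravel()
v,u=np.mgrid[0:420,0:560];n=cv2.undistortPoints(np.stack([u,v],-1).reshape(-1,1,2).astype(float),K,np.array([float(d['k1']),0,0,0])).reshape(-1,2)
P=(np.c_[n,np.ones(len(n))]*d['z_map'].reshape(-1,1)-t)@R
m=(abs(P[:,0]-519)<16)&(abs(P[:,1]+47)<18)&(P[:,2]<200)
print(np.histogram(P[m,2],bins=np.arange(80,201,5)))
```

```text
[518.77582991 -47.27440566 100.31815455]
[[246. 179.]
 [245. 176.]
 [245. 166.]
 [244. 159.]
 [243. 149.]]
165 93
(array([ 0, 86, 19,  0,  0,  0,  0,  0,  2, 12, 20, 17, 22, 22, 20, 20, 18,
       24, 34, 31, 12, 13,  8,  9]), array([ 80,  85,  90,  95, 100, 105, 110, 115, 120, 125, 130, 135, 140,
       145, 150, 155, 160, 165, 170, 175, 180, 185, 190, 195, 200]))
```

View pics/s2.png

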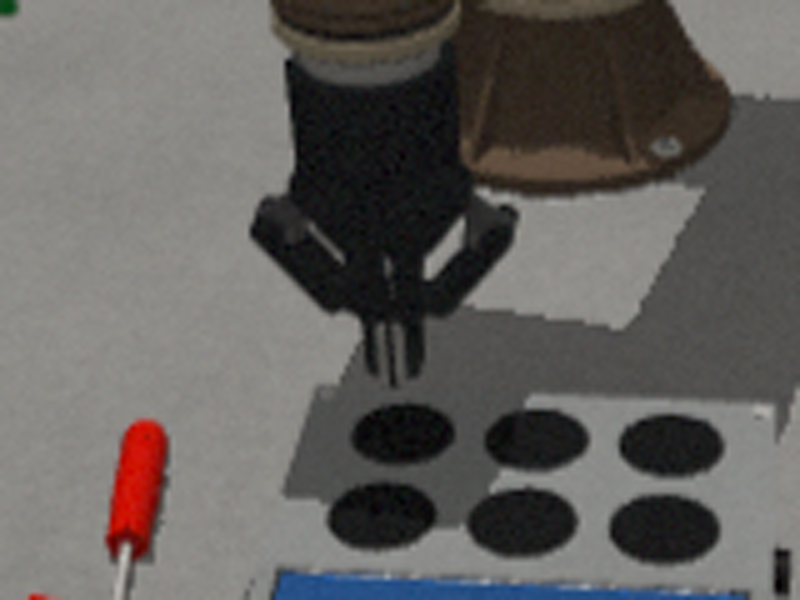

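The scene view agrees: the fingers end visibly above the first cap, with their lowest points at z≈127. So the tips stand about 27 mm behind the reported TCP, not 14 mm ahead of it. I'll trust the cameras, expect contact near reported z≈62, and go down gently.

Emit:
{"op": "move_arm", "data": {"commands": [[0.01,0,0,0],[0.01,0,0,0],[0.008,0,0,0],[0.003,0,0,0],[0.001,0,0,0],[0,0,0,0],[0,0,0,0]]}}

```text
time: 7.18
position: [518.9, -47.3, 68.5]
ee_rot: [0.508, 0.492, -0.507, 0.493]
contact_force: [-1.1, -0.3, -0.1]
grip_width: -0.1
```

Emit:
{"op": "move_arm", "data": {"commands": [[0.001,0,0,0],[0.001,0,0,0],[0,0,0,0]]}}

```text
time: 7.55
position: [518.8, -47.3, 66.4]
ee_rot: [0.508, 0.492, -0.507, 0.493]
contact_force: [-0.6, 0.7, 2.7]
grip_width: -0.1
```

Emit:
{"op": "move_arm", "data": {"commands": [[0.001,0,0,0],[0.001,0,0,0],[0,0,0,0]]}}

```text
time: 7.92
position: [518.8, -47.3, 64.2]
ee_rot: [0.508, 0.492, -0.507, 0.492]
contact_force: [-0.4, -1.2, 2.7]
grip_width: -0.1
```

Emit:
{"op": "move_arm", "data": {"commands": [[0.001,0,0,0],[0,0,0,0]]}}

```text
time: 8.18
position: [518.8, -47.3, 63.2]
ee_rot: [0.508, 0.492, -0.507, 0.492]
contact_force: [0.6, 0.1, 2.4]
grip_width: 0.3
```

```bash
cat >> h.py <<'E'
def hatch():
    import math
    d=imaging.grab_frame('top');K=np.array(d['intrinsics']);R,_=cv2.Rodrigues(np.array(d['rvec']));t=np.array(d['tvec']).ravel()
    v,u=np.mgrid[0:420,0:560];n=cv2.undistortPoints(np.stack([u,v],-1).reshape(-1,1,2).astype(float),K,np.array([float(d['k1']),0,0,0])).reshape(-1,2)
    P=(np.c_[n,np.ones(len(n))]*d['z_map'].reshape(-1,1)-t)@R
    h=cv2.cvtColor(d['image'],cv2.COLOR_RGB2HSV);m=cv2.inRange(h,(100,100,30),(130,255,255)).ravel()>0
    m&=(P[:,0]>625)&(P[:,0]<760)&(abs(P[:,1]-15)<100)
    a=np.polyfit(P[m,0],P[m,2],1);print('hatch n',m.sum(),'angle',np.arctan(a[0]).round(3),'zmax',np.percentile(P[m,2],98).round(1))
E
python3 - <<'E'
from h import *
hatch();print(observe()['contact_force'].round(1))
E
```

```text
hatch n 3861 angle 0.234 zmax 114.1
[ 0.2 -0.   2.1]
```

Emit:
{"op": "move_arm", "data": {"commands": [[0.001,0,0,0],[0,0,0,0]]}}

```text
time: 8.48
position: [518.8, -47.3, 62.2]
ee_rot: [0.507, 0.492, -0.507, 0.492]
contact_force: [0.6, -0.6, 1.8]
grip_width: 0.2
```

Run:
```python
from h import *
hatch();print(observe()['contact_force'].round(1))
```

```text
hatch n 3890 angle 0.291 zmax 119.6
[ 1.1 -0.5  2.4]
```

The first cap is the catch, and the hatch is rising with it. I'll press to the stop.

Emit:
{"op": "move_arm", "data": {"commands": [[0.001,0,0,0],[0,0,0,0]]}}

```text
time: 8.78
position: [518.8, -47.3, 61.2]
ee_rot: [0.507, 0.492, -0.507, 0.492]
contact_force: [1.2, 0.1, 1.9]
grip_width: 0.1
```

Emit:
{"op": "move_arm", "data": {"commands": [[0.0005,0,0,0],[0,0,0,0],[0,0,0,0]]}}

```text
time: 9.15
position: [518.8, -47.3, 61.0]
ee_rot: [0.508, 0.492, -0.507, 0.493]
contact_force: [-1.1, 0.2, 7.6]
grip_width: -0.1
```

Run:
```python
from h import *
hatch();print(observe()['contact_force'].round(1))
```

```text
hatch n 3885 angle 0.359 zmax 125.7
[-0.2  0.4  7.5]
```

The hatch is at 0.359 rad and the force has risen at the stop, so the catch is fully home. I'll hold briefly, then retreat straight up and back from the hatch.

Emit:
{"op": "move_arm", "data": {"commands": [[0,0,0,0],[0,0,0,0],[-0.005,0,0,0],[-0.02,0,0,0],[-0.04,0,0,0],[-0.05,0,0,0],[-0.04,0,0,0],[0,0,0,0],[0,0,0,0],[0,0,0,0],[0,0,0,0]]}}

```text
time: 10.58
position: [518.5, -47.2, 214.9]
ee_rot: [-0.507, -0.493, 0.508, -0.492]
contact_force: [0.0, 0.1, 0.5]
grip_width: -0.1
```

Run:
```python
from h import *
hatch();s=observe();print(s['time'],s['position'],s['contact_force'].round(1),abs(s['qvel']).max())
grab('scene','s3.png')
```

```text
hatch n 3790 angle 0.36 zmax 125.8
10.625 [518.57309847 -47.23776631 215.05741525] [-0.  -0.4 -0. ] 0.005012187266457786
```

View pics/s3.png

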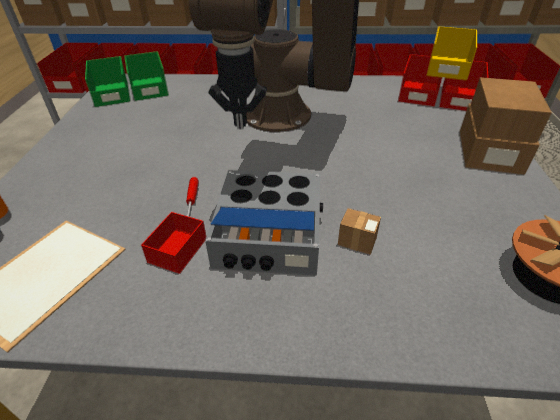

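The picture shows the hatch ajar (215–315, 218) and the hand well clear (238,110). The bin, driver and carton are at the same pixels as at the start.

```bash
python3 -c "
from bench import ticket;print(ticket.hand_in())"
```

```text
the job is handed in; nothing more can be done
None
```

The concealed catch is pressed fully home, the blue hatch is ajar, and the job is handed in. The catch was the first cap I tried, the near row's cap on the -y side at world (519, -47) mm.

- **Pressing:** it slid in about 6 mm while the hatch rose, then the force jumped to 7.5 N at its stop. While it was sliding, the wrist sensor read only about 2 to 3 N, less than the 4 to 6 N stated.
- **Last checks:** after the hand had retreated, the hatch measured 0.36 rad by depth. The contact force was about 0 N and the arm was at rest, at 10.6 s on the robot's clock. The carton, bin and screwdriver looked unmoved in the last picture; I did not measure their positions.
- **What disagreed:** the closed fingertips were about 27 mm behind the reported TCP, not 14 mm ahead as stated. The wrist and scene cameras both showed this, so I set the press depth by the images and the measured force, not by the stated offset.

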